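# Small ceramic quail back on its pad

### The arm

A 6-joint arm with a two-finger parallel gripper is mounted at the origin on the work surface. World frame = base frame: x ahead of the robot, y to its left, z up, the work surface at z = 0. Lengths are in mm, angles in rad, forces in N, time in s.
With the tool pointing down it reaches from about 350 to 925 mm from the base axis. Payload 6.4 kg.
Tool frame: the origin (TCP) lies midway between the tips of the shut fingers; the grasp point (between the pads) lies 19 mm behind it; z points along the fingers, y is the line along which they close (so a half turn about z gives the same grasp; the last joint's range is limited). The gripper opens to 94 mm and grips with 3 to 60 N. Pads are 16 mm wide; open, the fingers measure 119 mm over their backs; the gripper's body (75 mm by 177 mm) begins 78 mm behind the grasp point.
Start: joints at [1.143, 0.245, 1.558, -0, 1.339, -0.174], TCP at [163.201, 629.189, 205.455] pointing down, gripper open.
Joint ranges: [-3.13, 3.13], [-1.02, 2.26], [0.13, 2.54], [-0.95, 4.09], [0.21, 2.88], [-2.74, 2.74]. Speed limits (rad/s): [2.57, 2.57, 3.14, 3.14, 3.14, 3.14].

### API

Orientations are given as a unit quaternion [w, x, y, z].
In Python, from rig import manip gives the robot as it stands.
- The arm moves only by the tool carry_out, never from a script. Its argument "targets" is one flat list of numbers, 5 for each row, row after row: the shift along the tool's x, y, z in m, then the turn about the tool's z in rad, then the finger opening in m, from 0 to 0.094. A call has 1 to 20 rows; each row shifts and turns the commanded pose from where the row before left it, along the tool's axes as they then stand; what a row does not reach is not made up. A row lasts 1/8 s, in which the tool goes at most 62.5 mm and 10.7 degrees, less where a joint would pass 70% of its speed; a pose out of reach is approached as far as the arm can. A call with a gripper value outside its range is refused whole. The fingers move at their own pace and stop on an object; "grip_force" is the grip in N (left out, the last holds). Time passes only in rows, so rows that do not move let the fingers close. It gives the time, the measured TCP pose, the force, the opening and the grip force at its end, in the units of the state.
- manip.read_state(): the state, without advancing time (a new reading comes with each control period).
- manip.camera(name): name is "side" or "top"; returns a dict with "pixels" (400x640x3 uint8, red, green, blue), "fx", "fy", "cx", "cy" (pixels), "k1" (the pictures are not rectified: a ray, as slopes to the right and down, at radius r is drawn at 1 + k1 r^2 times it, then the intrinsics apply), "view" (4x4, takes a point from world to camera coordinates). Camera axes: x right, y up, looking along -z (the intrinsics and any distortion apply to the point x, -y, -z); pixel columns grow to the right and rows downward; lengths in mm; the calibration is good to about 2 mm. A picture is of the moment at which its call begins. There is no depth.
- manip.job_done(): hands the job in; it is judged then, once.
The state is a dict: "time_s": time; "q": joint angles; "joint_vel": joint speeds; "tau": joint torques, N m; "tool_pos": TCP position; "tool_rot": TCP orientation; "ft_force": force on the tool from outside, world axes, zero at the start; "torque": the same for the moment, N m; "finger_gap": opening from 0.0 (shut) to 1.0 (fully open); "finger_force": force on a finger pad.
Only numpy, scipy, OpenCV 4.12 (cv2) and the standard library are available. Lean on these libraries where they do the work, as an engineer would, in place of code of your own. Each camera call takes 0.05 s, during which the arm holds its last target. There are 200 camera calls.

### The job

Put the smaller of the two white ceramic quails back on display: stand it upright in the middle of the empty round cork pad on the low glass shelf. It is thin-walled and breaks easily: hold it gently, with a grip of at most 40 N, set it down softly and let go only once it stands on the pad. Leave the larger quail and the clay vase where they are.

Things in the scene. Friction and masses are not known exactly. Their poses are not given: they have to be found in the camera images.
- quail: SMALLER of two white ceramic quails, fragile, 0.12-0.2 kg, loose on the table. 46 mm wide (y), 88 mm tail to beak (x), 66 mm high. Origin: centre of its underside; +x to the head, z up. Body: level barrel, axis 27 mm up, widest from x = -10 to +14 mm: grip there across y, pads 27-31 mm up. Head at x = +29 mm. Foot 38 mm across. It breaks at 45 N per finger, or 40 N pressing it down.
- pad: Empty round cork pad, 72 mm across, 3 mm thick, rigid, fixed on the low glass shelf. Origin: centre of its underside, on the glass, 50 mm above the table; z up. The shelf is 150 mm deep (x), 600 mm long (y), its aluminium ends 58 mm high with a 92 mm high toggle switch. Other ornaments, up to 128 mm tall and 72 mm thick, stand on it about 130 mm to the pad's left and/or right.
- big_quail: LARGER white ceramic quail, loose on the table, not to be moved: same shape, 64 mm wide, 123 mm long, 92 mm high. Origin: centre of its underside; +x to the head. It, the small quail and an aluminium bowl (84 mm across, 35 mm high) stand in a row along y, about 0.2 m apart, in any order, between the robot and the shelf.
- vase: Swirled clay vase, loose on the glass shelf, not to be moved: 128 mm high, 72 mm across the belly. Origin: centre of its underside, on the glass.
Not all that is in view belongs to the job. Leave any pink or purple look-alike of the quail alone.

How it is judged (in metres and radians):
At the end, for the whole second after the job is handed in: The small quail stands upright (within 10 degrees) on the cork pad, its centre within 18 mm of the pad's centre, released and at rest; the large quail and the vase are within 20 mm of where they started (horizontal distance between quail and pad below 0.018 m and z of quail in the frame of pad between -0.002 and 0.008 m and angle between quail's own z axis and vertical below 0.17 rad and linear speed of quail below 0.02 m/s and contact force between the fingers and quail below 0.1 N and distance of each of big_quail, vase from where it was at the start of the episode below 0.02 m); the robot touches nothing.
It fails at once if the fingers squeeze the small quail too hard: over 45 N per finger, 90 N for both together (contact force between the fingers and quail above 90 N).
It fails at once if the small quail is knocked or pressed hard onto the pad, over 40 N (contact force between quail and pad above 40 N).
It fails at once if the small quail is let go in the air, more than 10 mm above the pad's top (contact force between the fingers and quail below 0.05 N and z of quail in the frame of pad above 0.013 m).
It fails at once if the large quail is pushed away (distance of big_quail from where it was at the start of the episode above 0.02 m).
It fails at once if the vase is pushed away (distance of vase from where it was at the start of the episode above 0.02 m).
It also fails if it takes over 48 s, if anything falls off the work surface, if the arm or the gripper's body presses on something with over 40 N, if the wrist force passes 120 N, or if a joint passes its speed limit or range.

## Working session

There is one attempt and no reset: what is moved stays moved. The work goes in short steps, Python scripts to look and compute and a tool call to move; the robot and the scene stay as the last step left them, time stands still between calls to the robot, and variables do not carry over. Pictures are saved under pics/ and viewed, at most 10 in all, crops included, and the job is handed in when it is done.

Besides the shell and the picture viewer there is one more tool, called after ">>>" as name(argument=value, ...) on one line, values as JSON. carry_out: Moves the arm, as the interface text tells. Its arguments: {"type":"object","properties":{"targets":{"type":"array","items":{"type":"number"}},"grip_force":{"type":"number"}},"required":["targets"]}

```bash
mkdir -p pics
cat > h.py <<'E'
import numpy as np,cv2
from rig import manip
def snap(n,f):
    c=manip.camera(n); cv2.imwrite(f'pics/{f}.png',c['pixels'][:,:,::-1]); np.save(f'pics/{f}.npy',c,allow_pickle=True); return c
def load(f): return np.load(f'pics/{f}.npy',allow_pickle=True).item()
def ray(c,u,v):
    K=np.array([[c['fx'],0,c['cx']],[0,c['fy'],c['cy']],[0,0,1.]])
    # r_d = r(1+k1 r^2)
    p=cv2.undistortPoints(np.array([[[u,v]]],float),K,np.array([c['k1'],0,0,0.])).ravel()
    V=np.array(c['view']);R=V[:3,:3]
    d=R.T@np.array([p[0],-p[1],-1]); return -R.T@V[:3,3],d/np.linalg.norm(d)
def plane(c,u,v,z):
    o,d=ray(c,u,v); return o+d*(z-o[2])/d[2]
def tri(c1,p1,c2,p2):
    o1,d1=ray(c1,*p1);o2,d2=ray(c2,*p2)
    s=np.linalg.lstsq(np.c_[d1,-d2],o2-o1,rcond=None)[0]
    a=o1+s[0]*d1;b=o2+s[1]*d2
    return (a+b)/2,np.linalg.norm(a-b)
E
python3 - <<'E'
from h import *
for n in('top','side'):
    c=snap(n,n+'0'); V=np.array(c['view']); print(n,c['fx'],c['k1'],-V[:3,:3].T@V[:3,3],V[:3,:3].round(2).tolist())
print(manip.read_state())
E
```

```text
top 400.78773940300636 -0.08647801284413159 [ 338.62619244   49.04606862 1078.77719082] [[0.0, -1.0, -0.03], [0.99, -0.0, 0.13], [-0.13, -0.03, 0.99]]
side 402.7589214370726 -0.06742235267917232 [ 347.38153239 -600.46324677  860.92073169] [[0.98, -0.2, 0.01], [0.14, 0.73, 0.67], [-0.14, -0.65, 0.75]]
{'time_s': 0.1, 'q': array([ 1.14290384e+00,  2.45689937e-01,  1.55882821e+00,  3.75537876e-06,
        1.33869217e+00, -1.74110653e-01]), 'joint_vel': array([ 0.00097283, -0.00157434, -0.00055693, -0.00019691,  0.00105878,
       -0.00132769]), 'tau': array([-4.35468075e-05, -4.16912627e+01, -3.15527487e+01,  6.86277822e-02,
        3.10485356e-02, -3.79394214e-05]), 'tool_pos': array([162.97886303, 628.7105228 , 204.52463058]), 'tool_rot': array([-2.41545355e-04,  1.26551061e-01,  9.91959765e-01, -7.71926910e-04]), 'ft_force': array([ 0.63193582, -0.29407421, -0.20969153]), 'torque': array([-0.01002832, -0.00294159,  0.00172343]), 'finger_force': 0.0, 'finger_gap': 0.9986481740875248}
```

View pics/top0.png

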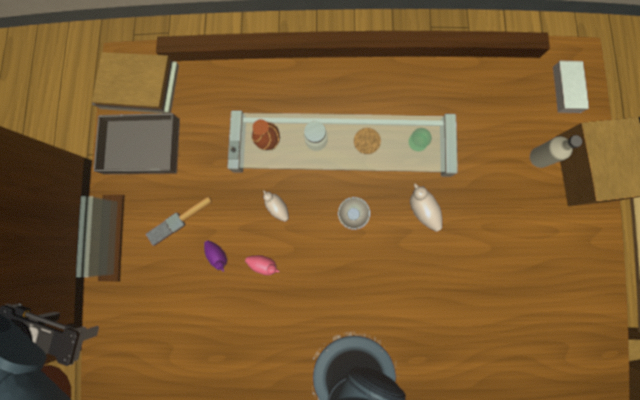

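View pics/side0.png

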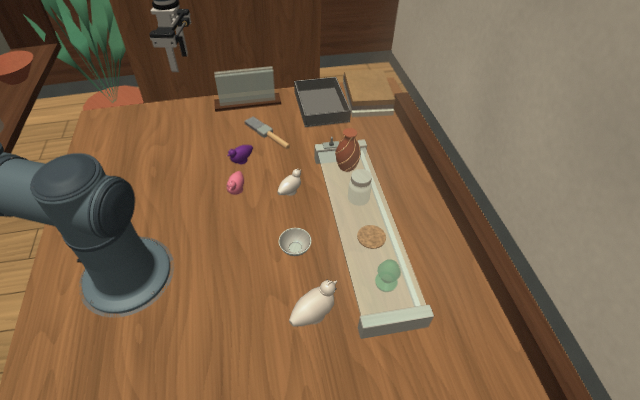

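The top view shows the small quail at about (276,206) with its head towards (265,192), and the pad at (367,141) between the jar (315,135) and the green ornament (420,139). In the side view the quail is at (290,184) with its head at (297,174), and the pad is at (371,237).

```bash
cat >> h.py <<'E'
def blob(c,kind,box):
    x0,y0,x1,y1=box; hsv=cv2.cvtColor(c['pixels'],cv2.COLOR_RGB2HSV)[y0:y1,x0:x1].astype(int)
    if kind=='white': m=(hsv[...,1]<75)&(hsv[...,2]>95)
    else: m=(hsv[...,1]>85)&(hsv[...,0]<25)
    n,l,s,ce=cv2.connectedComponentsWithStats(m.astype(np.uint8),connectivity=4)
    i=1+np.argmax(s[1:,4]); v,u=np.nonzero(l==i)
    return np.c_[u+x0,v+y0].astype(float)
E
python3 - <<'E'
from h import *
t,s=load('top0'),load('side0')
Q={}
for nm,k,bt,bs in(('quail','white',(255,182,298,228),(270,162,310,202)),('pad','cork',(346,120,390,162),(350,218,394,256)),('big','white',(400,175,450,240),(280,270,345,335))):
    a,b=blob(t,k,bt),blob(s,k,bs)
    print(nm,len(a),len(b),a.min(0),a.max(0),b.min(0),b.max(0))
    ca,cb=a.mean(0),b.mean(0)
    if k=='cork': ca,cb=[cv2.minEnclosingCircle(a.astype(np.float32))[0],cv2.fitEllipse(cv2.convexHull(b.astype(np.float32)))[0]]
    print(' tri',tri(t,ca,s,cb), 'means',a.mean(0),b.mean(0),tri(t,a.mean(0),s,b.mean(0)))
    for c,p,z in((t,a,27 if nm!='pad' else 53),(s,b,27 if nm!='pad' else 53)):
        w=np.array([plane(c,*x,z)[:2] for x in p]); m=w.mean(0); e,v=np.linalg.eigh(np.cov(w.T)); 
        r=(w-m)@v; print('  plane mean',m,'axis deg',np.degrees(np.arctan2(v[1,1],v[0,1])),'ext',r.min(0),r.max(0), 'mid',m+v@((r.min(0)+r.max(0))/2))
# neighbours bases on shelf
for u,v in((303,135),(328,135),(409,139),(432,139)): print(u,plane(t,u,v,80))
E
```

```text
quail 428 391 [264. 192.] [287. 220.] [278. 169.] [300. 194.]
 tri (array([445.20244585, 202.78654246,  29.03606039]), np.float64(0.3140785078624516)) means [275.5864486  205.94392523] [289.97442455 183.40920716] (array([445.20244585, 202.78654246,  29.03606039]), np.float64(0.3140785078624516))
  plane mean [445.30099452 203.1278193 ] axis deg -140.84534047223485 ext [-21.08568998 -48.94467562] [21.41689243 45.08155033] mid [446.90337719 204.21902405]
  plane mean [445.80048874 205.14326691] axis deg 56.56238654793913 ext [-27.15458122 -50.13512726] [26.22484294 62.15964501] mid [449.50134275 209.90425837]
pad 575 526 [354. 127.] [380. 153.] [357. 225.] [385. 248.]
 tri (array([614.36570936, -38.57667127,  51.43518535]), np.float64(1.3849234605002587)) means [366.87826087 140.43130435] [371.19201521 236.31368821] (array([614.41059584, -38.63602677,  51.68546384]), np.float64(1.5269486498779559))
  plane mean [614.89968015 -38.60049341] axis deg 139.34873662972697 ext [-34.93413108 -35.63547337] [35.23608352 35.64612928] mid [614.79728393 -38.71156645]
  plane mean [613.23503808 -39.
[... 243 characters left out ...]
]), np.float64(0.14003985939016242)) means [426.1518847  208.12638581] [313.59360731 304.66818874] (array([ 436.75116601, -190.39170828,   42.94541749]), np.float64(0.14003985939016242))
  plane mean [ 438.42113178 -194.08044781] axis deg -152.56934450325858 ext [-33.63140501 -67.34074765] [31.79277633 63.65698026] mid [ 439.63242582 -192.41598358]
  plane mean [ 438.83678812 -181.93296003] axis deg -142.43107993440523 ext [-34.21705468 -80.52959134] [36.95746491 67.18278208] mid [ 444.96170045 -178.95013579]
303 [623.09907143 127.45742724  80.        ]
328 [622.55088579  63.1261393   80.        ]
409 [ 610.94790641 -144.14672674   80.        ]
432 [ 610.85185114 -203.23259339   80.        ]
```

>>> carry_out(targets=[-0.019, -0.017, 0, 0, 0.094, -0.038, -0.034, 0, 0, 0.094, -0.038, -0.034, 0, 0, 0.094, -0.038, -0.034, 0, 0, 0.094, -0.038, -0.034, 0, 0, 0.094, -0.038, -0.034, 0, 0, 0.094, -0.038, -0.034, 0, 0, 0.094, -0.038, -0.034, 0, 0, 0.094, -0.038, -0.034, 0, 0, 0.094, -0.038, -0.034, 0, 0, 0.094, -0.019, -0.017, 0, 0, 0.094, 0, 0, 0, 0.1, 0.094, 0, 0, 0, 0.18, 0.094, 0, 0, 0, 0.18, 0.094, 0, 0, 0, 0.18, 0.094, 0, 0, 0, 0.18, 0.094, 0, 0, 0, 0.18, 0.094, 0, 0, 0, 0.18, 0.094, 0, 0, 0, 0.18, 0.094, 0, 0, 0, 0.18, 0.094], grip_force=15)

```text
time_s: 2.6
tool_pos: [445.3, 204.6, 205.0]
tool_rot: [-0.0, 0.783, 0.622, -0.0]
ft_force: [-0.2, 0.5, -0.8]
finger_gap: 0.999
finger_force: 0.0
```

>>> carry_out(targets=[0, 0, 0, 0.18, 0.094, 0, 0, 0, 0.18, 0.094, 0, 0, 0, 0.18, 0.094, 0, 0, 0, 0.12, 0.094, 0, 0, 0, 0, 0.094, 0, 0, 0, 0, 0.094])

```text
time_s: 3.35
tool_pos: [445.5, 204.6, 205.2]
tool_rot: [-0.0, 0.941, 0.338, -0.0]
ft_force: [0.4, -0.6, -0.2]
finger_gap: 0.999
finger_force: 0.0
```

```bash
cat >> h.py <<'E'
from scipy.spatial.transform import Rotation as Ro
def delta(target,yang):
    s=manip.read_state(); R=Ro.from_quat(np.roll(s['tool_rot'],-1)).as_matrix()
    a=np.degrees(np.arctan2(R[1,1],R[0,1])); d=np.array(target)-s['tool_pos']
    print('t',s['time_s'],'pos',s['tool_pos'].round(1),'tooly deg',a.round(2),'z',R[:,2].round(3),'gap',s['finger_gap']*94,'ff',s['finger_force'],'ft',s['ft_force'].round(1))
    print('tool shift mm',(R.T@d).round(1),'turn',np.radians((a-yang+180)%360-180).round(3))
E
python3 - <<'E'
from h import *
delta((447,205,10),-51.5)
c=load('side0')
snap('side','side1')
a=cv2.imread('pics/side1.png')[130:250,220:380]
cv2.imwrite('pics/side1c.png',cv2.resize(a,None,fx=5,fy=5,interpolation=2))
E
```

```text
t 3.35 pos [445.5 204.6 205.2] tooly deg -50.49 z [-0. -0. -1.] gap 93.94141512290341 ff 0.0 ft [ 0.4 -0.6 -0.2]
tool shift mm [  1.5   0.7 195.2] turn 0.018
```

View pics/side1c.png

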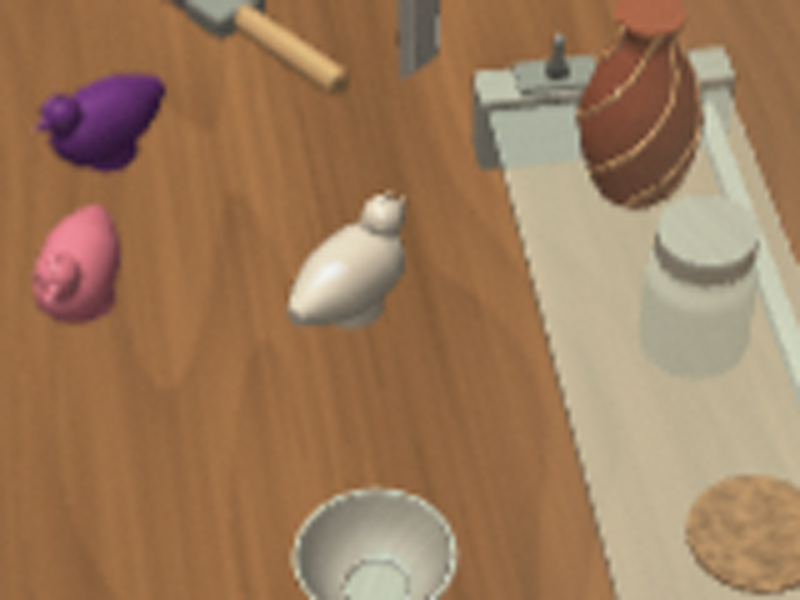

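The side crop shows the small quail unobstructed: head at full-image pixel (297,173), tail tip at (279,191), foot at about (292,194). The pink and purple decoys are well clear of it.

Run:
```python
from h import *
s,t=load('side1'),load('top0')
h=plane(s,297,172.8,55)[:2]; tl=plane(s,278.8,192.5,27)[:2]; print('head',h,'tail',tl,np.degrees(np.arctan2(*(h-tl)[::-1])))
f=plane(s,290.5,195.3,0); print('foot near edge',f)
a=blob(t,'white',(255,182,298,228))
w=np.array([plane(t,*x,27)[:2] for x in a]); ax=np.radians(38.5); d=np.array([np.cos(ax),np.sin(ax)]); n=np.array([-d[1],d[0]])
x=w@d; y=w@n
for k in np.arange(np.floor(x.min()),x.max(),8):
    m=(x>=k)&(x<k+8)
    if m.any(): print((k+4-np.array([446,204])@d).round(1),(y[m].max()-y[m].min()).round(0),((y[m].max()+y[m].min())/2-np.array([446,204])@n).round(1))
```

```text
head [468.56445897 215.72346501] tail [409.06399593 175.28956154] 34.19830742799535
foot near edge [442.81984709 183.16909977   0.        ]
-43.0 17.0 -0.8
-35.0 26.0 -1.0
-27.0 34.0 -0.1
-19.0 40.0 0.0
-11.0 42.0 -0.3
-3.0 41.0 -1.0
5.0 42.0 -0.3
13.0 40.0 -0.2
21.0 38.0 -0.4
29.0 27.0 0.6
37.0 21.0 0.7
45.0 13.0 -0.5
```

>>> carry_out(targets=[0, 0, 0.02, 0.03, 0.094, 0, 0, 0.035, 0, 0.094, 0, 0, 0.04, 0, 0.094, 0, 0, 0.04, 0, 0.094, 0, 0, 0.03, 0, 0.094, 0, 0, 0.02, 0, 0.094, 0, 0, 0.009, 0, 0.094, 0, 0, 0, 0, 0.094, 0, 0, 0, 0, 0.094])

```text
time_s: 4.53
tool_pos: [446.5, 204.9, 12.4]
tool_rot: [0.0, 0.946, 0.323, 0.001]
ft_force: [0.7, -0.3, -0.2]
finger_gap: 1.001
finger_force: 0.0
```

>>> carry_out(targets=[0, 0, 0, 0, 0.08, 0, 0, 0, 0, 0.07, 0, 0, 0, 0, 0.062, 0, 0, 0, 0, 0.056, 0, 0, 0, 0, 0.052, 0, 0, 0, 0, 0.048, 0, 0, 0, 0, 0.044, 0, 0, 0, 0, 0.04, 0, 0, 0, 0, 0.03, 0, 0, 0, 0, 0.03, 0, 0, 0, 0, 0.03], grip_force=15)

```text
time_s: 5.9
tool_pos: [445.6, 204.7, 11.4]
tool_rot: [-0.0, 0.946, 0.323, -0.0]
ft_force: [-0.2, 0.0, 0.5]
finger_gap: 0.488
finger_force: 15.0
```

Run:
```python
from h import *
delta((614,-38.6,200),0)
snap('side','side2')
a=cv2.imread('pics/side2.png')[130:250,220:380]
cv2.imwrite('pics/side2c.png',cv2.resize(a,None,fx=5,fy=5,interpolation=2))
```

```text
t 5.9 pos [445.6 204.7  11.4] tooly deg -52.31 z [-0.  0. -1.] gap 45.90307537998272 ff 14.985365644097328 ft [-0.2  0.   0.5]
tool shift mm [ -15.5  295.5 -188.6] turn -0.913
```

View pics/side2c.png

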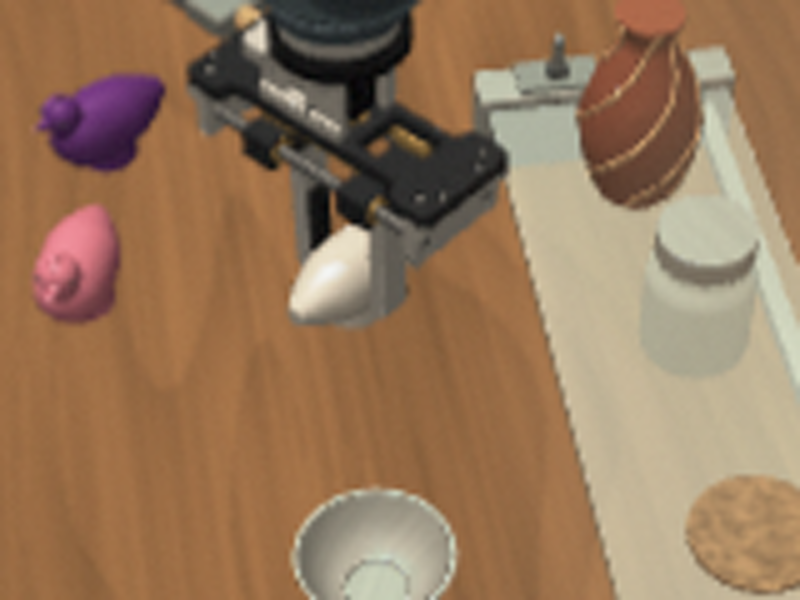

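The fingers closed at 45.9 mm on the barrel's widest part, and the quail still stands at about (290,184). Next I lift and carry.

>>> carry_out(targets=[0, 0, 0, 0, 0.03, 0, 0, 0, 0, 0.03, 0, 0, -0.005, 0, 0.03, 0, 0, -0.01, 0, 0.03, 0, 0, -0.02, 0, 0.03, 0, 0, -0.03, 0, 0.03, 0, 0, -0.03, 0, 0.03, 0, 0, -0.03, 0, 0.03, 0, 0, -0.03, 0, 0.03, 0, 0, -0.02, 0, 0.03, 0, 0, -0.01, 0, 0.03, 0, 0, -0.005, 0, 0.03, 0, 0, 0, 0, 0.03], grip_force=25)

```text
time_s: 7.58
tool_pos: [445.4, 204.6, 201.1]
tool_rot: [-0.0, 0.946, 0.323, -0.0]
ft_force: [-0.5, 0.7, -1.7]
finger_gap: 0.483
finger_force: 25.0
```

>>> carry_out(targets=[0, 0.01, 0, 0, 0.03, -0.001, 0.02, 0, 0, 0.03, -0.001, 0.03, 0, 0, 0.03, -0.002, 0.035, 0, 0, 0.03, -0.002, 0.035, 0, 0, 0.03, -0.002, 0.035, 0, 0, 0.03, -0.002, 0.035, 0, 0, 0.03, -0.002, 0.034, 0, 0, 0.03, -0.001, 0.03, 0, 0, 0.03, -0.001, 0.02, 0, 0, 0.03, 0, 0.01, 0, 0, 0.03, 0, 0, 0, -0.06, 0.03, 0, 0, 0, -0.12, 0.03, 0, 0, 0, -0.15, 0.03, 0, 0, 0, -0.15, 0.03, 0, 0, 0, -0.15, 0.03, 0, 0, 0, -0.15, 0.03, 0, 0, 0, -0.1, 0.03, 0, 0, 0, -0.03, 0.03, 0, 0, 0, 0, 0.03])

```text
time_s: 10.07
tool_pos: [614.2, -36.3, 201.4]
tool_rot: [-0.0, 0.708, 0.706, -0.0]
ft_force: [0.2, -0.1, -0.9]
finger_gap: 0.483
finger_force: 25.0
```

Run:
```python
from h import *
delta((614,-36.6,200),0)
snap('side','side3')
a=cv2.imread('pics/side3.png')[130:290,280:480]
cv2.imwrite('pics/side3c.png',cv2.resize(a,None,fx=3.7,fy=3.7,interpolation=2))
```

```text
t 10.075 pos [614.2 -36.3 201.4] tooly deg -0.21 z [-0.  0. -1.] gap 45.41445970269087 ff 24.981691539287567 ft [ 0.2 -0.1 -0.9]
tool shift mm [-0.3 -0.2  1.4] turn -0.004
```

View pics/side3c.png

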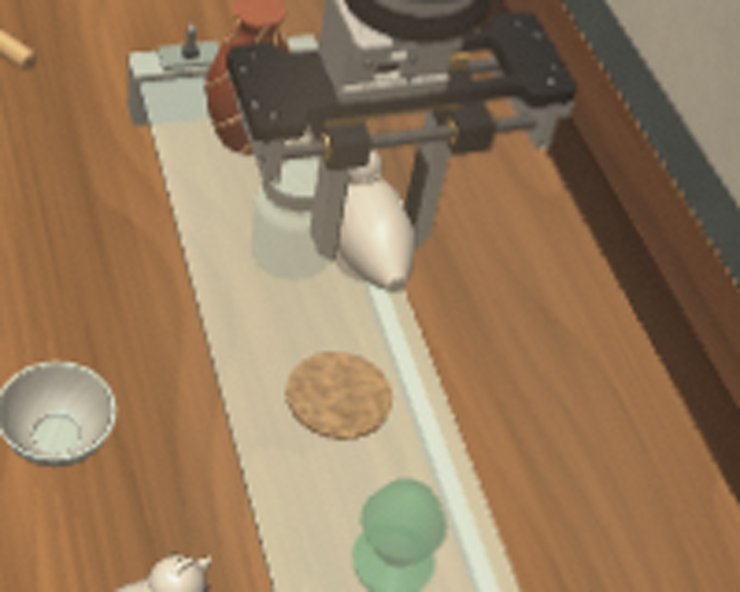

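The quail hangs level in the fingers, head towards +y, tail tip at full-image pixel (387.5,207). The pad at (371,237) is clear and the back rail runs behind it at about (395,237). I'll check the rail height and the quail's position.

Run:
```python
from h import *
s,t=load('side3'),load('top0')
o,d=ray(s,387.8,207.5); p=o+d*(614-o[0])/d[0]; print('tail at x=614',p)
p,e=o+d*(215-o[2])/d[2],0; print('tail at z=215',p)
# rail edges by gray profile
g=cv2.cvtColor(t['pixels'],cv2.COLOR_RGB2GRAY); print('top col340',g[106:132,340].tolist())
g=cv2.cvtColor(s['pixels'],cv2.COLOR_RGB2GRAY); print('side row240',g[240,380:412].tolist())
for x in((340,117),(340,121)): print(x,[plane(t,*x,z).round(0).tolist() for z in(50,60,80)])
for x in((391,240),(397,240)): print(x,[plane(s,*x,z).round(0).tolist() for z in(50,60,80)])
```

```text
tail at x=614 [614.         -90.42624364 221.1904299 ]
tail at z=215 [616.57996679 -85.49080708 215.        ]
top col340 [108, 107, 111, 111, 112, 109, 108, 117, 138, 163, 168, 173, 179, 192, 197, 197, 188, 176, 171, 169, 169, 171, 172, 172, 168, 170]
side row240 [161, 158, 142, 145, 150, 159, 193, 194, 193, 193, 187, 194, 221, 222, 222, 223, 217, 197, 195, 194, 190, 178, 127, 127, 125, 125, 127, 130, 129, 126, 126, 128]
(340, 117) [[680.0, 31.0, 50.0], [677.0, 32.0, 60.0], [670.0, 32.0, 80.0]]
(340, 121) [[669.0, 32.0, 50.0], [666.0, 32.0, 60.0], [660.0, 32.0, 80.0]]
(391, 240) [[660.0, -58.0, 50.0], [656.0, -65.0, 60.0], [648.0, -78.0, 80.0]]
(397, 240) [[674.0, -61.0, 50.0], [670.0, -67.0, 60.0], [662.0, -81.0, 80.0]]
```

>>> carry_out(targets=[0.001, 0, 0.01, 0, 0.03, 0.001, 0, 0.02, 0, 0.03, 0, 0, 0.03, 0, 0.03, 0, 0, 0.03, 0, 0.03, 0, 0, 0.02, 0, 0.03, 0, 0, 0.012, 0, 0.03, 0, 0, 0.006, 0, 0.03, 0, 0, 0.002, 0, 0.03, 0, 0, 0, 0, 0.03, 0, 0, 0, 0, 0.03], grip_force=18)

```text
time_s: 11.38
tool_pos: [614.9, -34.7, 72.3]
tool_rot: [0.001, 0.708, 0.706, 0.0]
ft_force: [-0.8, -1.2, -1.1]
finger_gap: 0.482
finger_force: 18.0
```

>>> carry_out(targets=[0, 0, 0.001, 0, 0.03, 0, 0, 0.001, 0, 0.03, 0, 0, 0.001, 0, 0.03, 0, 0, 0.001, 0, 0.03, 0, 0, 0, 0, 0.03, 0, 0, 0, 0, 0.03])

```text
time_s: 12.12
tool_pos: [614.3, -34.5, 67.4]
tool_rot: [-0.0, 0.708, 0.706, -0.0]
ft_force: [1.2, -0.1, -1.9]
finger_gap: 0.485
finger_force: 18.0
```

Run:
```python
from h import *
delta((614,-34.6,64.4),0)
snap('side','side4')
a=cv2.imread('pics/side4.png')[170:290,310:470]
cv2.imwrite('pics/side4c.png',cv2.resize(a,None,fx=5,fy=5,interpolation=2))
```

```text
t 12.125 pos [614.3 -34.5  67.4] tooly deg -0.17 z [-0. -0. -1.] gap 45.59246304634053 ff 17.984962910413742 ft [ 1.2 -0.1 -1.9]
tool shift mm [-0.1 -0.3  3. ] turn -0.003
```

View pics/side4c.png

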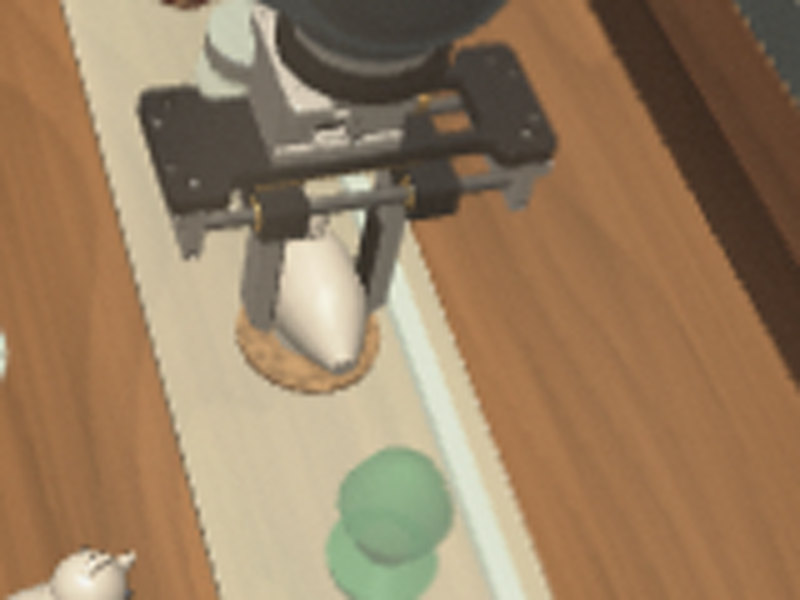

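The quail is over the cork pad, tail tip at full-image pixel (378,243), with everything around it clear. I lower it slowly until the force shows contact.

>>> carry_out(targets=[0, 0, 0.001, 0, 0.03, 0, 0, 0.001, 0, 0.03, 0, 0, 0, 0, 0.03])

```text
time_s: 12.55
tool_pos: [614.2, -34.5, 65.3]
tool_rot: [-0.0, 0.708, 0.706, -0.0]
ft_force: [1.1, 0.5, -1.4]
finger_gap: 0.484
finger_force: 18.0
```

>>> carry_out(targets=[0, 0, 0.001, 0, 0.03, 0, 0, 0, 0, 0.03, 0, 0, 0, 0, 0.03])

```text
time_s: 12.92
tool_pos: [614.4, -34.6, 64.5]
tool_rot: [0.0, 0.708, 0.706, 0.0]
ft_force: [-0.2, -0.1, -0.4]
finger_gap: 0.485
finger_force: 18.0
```

Run:
```python
from h import *
delta((614,-34.6,64.4),0)
print(plane(load('side4'),378.4,243.2,67.4-11.4+27))
```

```text
t 12.925 pos [614.4 -34.6  64.5] tooly deg -0.17 z [ 0. -0. -1.] gap 45.59096680742208 ff 17.985037565231323 ft [-0.2 -0.1 -0.4]
tool shift mm [-0.  -0.4  0.1] turn -0.003
[614.38078081 -83.29664514  83.        ]
```

>>> carry_out(targets=[0, 0, 0.0005, 0, 0.03, 0, 0, 0, 0, 0.03, 0, 0, 0, 0, 0.03])

```text
time_s: 13.3
tool_pos: [614.4, -34.6, 64.4]
tool_rot: [0.0, 0.708, 0.706, -0.0]
ft_force: [-3.5, -0.8, 4.2]
finger_gap: 0.484
finger_force: 18.0
```

>>> carry_out(targets=[0, 0, 0.0005, 0, 0.03, 0, 0, 0, 0, 0.03, 0, 0, 0, 0, 0.03])

```text
time_s: 13.68
tool_pos: [614.4, -34.6, 64.4]
tool_rot: [-0.0, 0.708, 0.706, -0.0]
ft_force: [-5.0, 0.4, 7.1]
finger_gap: 0.484
finger_force: 18.0
```

Contact is clear at 7 N, so I release gently.

>>> carry_out(targets=[0, 0, 0, 0, 0.03, 0, 0, 0, 0, 0.03, 0, 0, 0, 0, 0.046, 0, 0, 0, 0, 0.047, 0, 0, 0, 0, 0.049, 0, 0, 0, 0, 0.052, 0, 0, 0, 0, 0.056, 0, 0, 0, 0, 0.06, 0, 0, 0, 0, 0.064, 0, 0, 0, 0, 0.064], grip_force=6)

```text
time_s: 14.92
tool_pos: [614.3, -34.6, 63.5]
tool_rot: [0.0, 0.708, 0.706, 0.0]
ft_force: [-0.6, -0.1, -0.5]
finger_gap: 0.681
finger_force: 0.0
```

>>> carry_out(targets=[0, 0, -0.004, 0, 0.064, 0, 0, -0.01, 0, 0.064, 0, 0, -0.02, 0, 0.064, 0, 0, -0.03, 0, 0.064, 0, 0, -0.04, 0, 0.064, 0, 0, -0.04, 0, 0.064, 0, 0, -0.03, 0, 0.064, 0, 0, -0.02, 0, 0.064, -0.02, 0, 0, 0, 0.064, 0, -0.03, 0, 0, 0.064, 0, -0.05, 0, 0, 0.064, 0, -0.05, 0, 0, 0.064, 0, -0.05, 0, 0, 0.064, 0, -0.03, 0, 0, 0.064, 0, 0, 0, 0, 0.064, 0, 0, 0, 0, 0.064])

```text
time_s: 16.92
tool_pos: [404.6, -54.4, 256.9]
tool_rot: [-0.0, 0.708, 0.706, -0.0]
ft_force: [-0.4, -0.3, 0.6]
finger_gap: 0.681
finger_force: 0.0
```

Run:
```python
from h import *
delta((614,-34.6,64.4),0)
snap('side','side5');snap('top','top5')
a=cv2.imread('pics/side5.png')[170:290,310:470]; b=cv2.imread('pics/top5.png')[90:180,310:430]
f=lambda x:cv2.resize(x,(400,300),interpolation=2)
cv2.imwrite('pics/fin.png',np.hstack([f(a),f(b)]))
```

```text
t 16.925 pos [404.6 -54.4 256.9] tooly deg -0.21 z [-0.001  0.    -1.   ] gap 63.993608911615055 ff 0.0 ft [-0.4 -0.3  0.6]
tool shift mm [ 20.5 209.4 192.4] turn -0.004
```

View pics/fin.png

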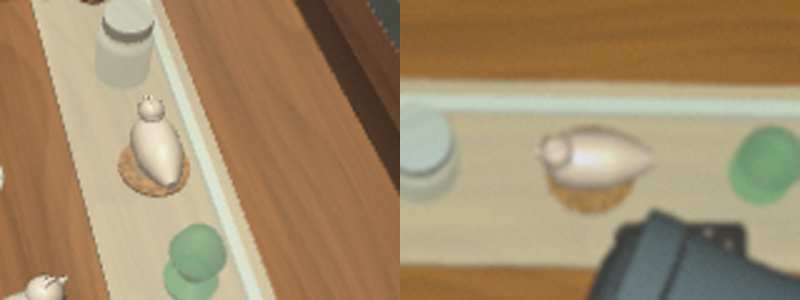

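The quail stands upright on the pad, at about (150,150) in the side crop and (595,158) in the top crop. Its offset from the pad centre is mostly parallax, about 2 mm in truth. The arm is clear.

Run:
```python
from rig import manip
print(manip.job_done())
```

```text
the job is handed in; nothing more can be done
None
```

The small quail now stands upright on the cork pad, within about 2 mm of its centre by the last pictures; it is released, the arm is clear, and the job is handed in (no verdict was returned).

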